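Put the crayon chest's lid back on its hinge

ROBOT

A 7-joint arm with a two-finger parallel gripper is mounted at the origin on the work surface. World frame = base frame: x ahead of the robot, y to its left, z up, the work surface at z = 0. Lengths are in mm, angles in rad, forces in N, time in s.
With the tool pointing down it reaches from about 350 to 900 mm from the base axis. Payload 8.1 kg.
Tool frame: the origin (TCP) lies at the very end of the fingers, on their centre line; the grasp point (between the pads) lies 19 mm behind it (ctrl.grip_depth is the distance from the TCP to the grasp point, in mm); z points along the fingers, y is the line along which they close (so a half turn about z gives the same grasp; the last joint's range is limited). The gripper opens to 92 mm and grips with 3 to 60 N. Pads are 19 mm wide; open, the fingers measure 130 mm over their backs; the gripper's body (75 mm by 190 mm) begins 47 mm behind the grasp point.
Start: joints at [1.061, 0.434, 0.025, 1.573, -0.012, 1.134, -0.075], TCP at [247.274, -574.018, 226.742] pointing down, gripper open.
Joint ranges: [-2.62, 2.62], [-0.44, 2.09], [-1.27, 1.32], [0.08, 2.57], [-1.32, 4.46], [0.12, 2], [-2.74, 2.74]. Speed limits (rad/s): [2.22, 2.22, 3.01, 3.01, 3.14, 3.14, 3.14].

INTERFACE

Orientations are given as [roll, pitch, yaw] about the fixed x, y, z axes, in that order (R = Rz(yaw) Ry(pitch) Rx(roll)).
In Python, from rig import ctrl, effector, status, grab_frame, camera_params gives the robot as it stands. Calls block until the motion is done:
- ctrl.move_pose(position, orientation): joint-space move of the TCP to a pose.
- ctrl.move_linear(position, frame=None, v=150): straight line of the TCP; frame=None keeps the orientation; v is the mean speed in mm/s.
- ctrl.goto_joints(angles): joint-space move.
- effector.move_gripper(opening): opening from 0.0 (shut) to 1.0 (fully open); the grip force is fixed at half the most; returns when the fingers have stopped.
- ctrl.dwell(seconds).
- ctrl.ik(position, orientation): joint angles nearest the present ones, or None.
- status.get_obs(): the state.
- grab_frame(name): name is "side" or "top"; returns the picture (400x640x3 uint8, red, green, blue); there is no depth.
- camera_params(name): a dict with "fx", "fy", "cx", "cy" (pixels), "R" (3x3) and "t" (3): a world point X has camera coordinates R X + t. Camera axes: x right, y down, z forward; pixel columns grow to the right and rows downward; lengths in mm; the calibration is good to about 2 mm. A picture is of the moment at which its call begins. camera_params takes no time and is no camera call.
A pose or a line that the arm cannot do raises ctrl.Unreachable and nothing moves.
- ctrl.close_job(): hands the job in; it is judged then, once.
The state is a dict: "time": time; "joint_positions": joint angles; "joint_velocities": joint speeds; "effort": joint torques, N m; "ee_pos": TCP position; "ee_rot": TCP orientation; "ft_force": force on the tool from outside, world axes, zero at the start; "moment": the same for the moment, N m; "gripper_width": opening from 0.0 (shut) to 1.0 (fully open); "grip_force": force on a finger pad.
Only numpy, scipy, OpenCV 4.12 (cv2) and the standard library are available. Lean on these libraries where they do the work, as an engineer would, in place of code of your own. Each camera call takes 0.05 s, during which the arm holds its last target. There are 200 camera calls.

TASK

The lid of the classroom's crayon chest has come off its hinge and lies loose and askew on top, and the hinge pin is drawn back in the first barrel. Slide the lid home so that its barrel lines up between the two barrels of the chest, then push the pin through all three until its red knob is fully home against the chest. Leave the lid shut and don't disturb the things standing around.

Things in the scene. Friction and masses are not known exactly. Their poses are not given: they have to be found in the camera images.
- chest: (all sizes here in mm) plywood chest, fixed: 160 (x) x 180 (y), walls 12, rim at z = 95. Origin: centre of its underside; z up, x towards its hinge side (away from the robot), y along the hinge. Two fixed steel barrels on that side, outside diameter 16, bore 10, share an axis along y at x = 94, z = 105; they span y = 10 to 98 and -50 to -90, with a 60 gap between.
- barrel_mouth (a point): centre of the outer mouth of the chest's +y barrel (chest frame 94, 98, 105), where the pin enters; axes as the chest's. The pin's knob seats on this face.
- hinge_mid (a point): point on the hinge axis half-way along the gap between the chest's barrels (chest frame 94, -20, 105), where the middle of the lid's barrel belongs; axes as the chest's.
- lid_handle (a point): centre of the loose lid's wooden bar handle, 100 long (y), 18 wide (x), 12 high, on feet at its ends; 38 above the lid's underside. Lid axes: x towards its barrel, y along it, z up. Board 190 (y) x 16 thick, reaching 74 to -x and 95.7 to +x of this point. Lid home: axes as the chest's, this point at chest (-10, 0, 133), back edge butting on the chest's two barrels (0.3 past exact alignment).
- lid_barrel (a point): middle of the lid's steel barrel, 54 long (y), diameter 16, bore 10, axis 10 above the lid's underside; from lid_handle it is 104 to +x, 20 to -y, 28 down. It has 3 of end play in the chest's gap. The lid weighs 0.4 kg; at the start it lies flat on the rim, 25 to 45 short of home (to -x), up to 10 off sideways and 0.08 rad askew.
- pin_knob (a point): centre of the red knob (diameter 20, 16 long) of the loose hinge pin (0.09 kg): steel rod, diameter 8, 194 long, running to -y from the knob's shoulder, which is 8 from this point. At the start its tip is 70 to 85 inside the chest's +y barrel, the knob in the air, drooping 4 to 6. Home: shoulder on the barrel's mouth, this point 8 outside barrel_mouth. The rod is slippery and held by nothing.
- pin_tip (a point): end of the pin's rod, 202 from pin_knob towards -y; the last 4 are rounded to a half ball. With the pin home it stands 6 out of the chest's -y barrel.
- pencil_cup_mid (a point): bystander: aluminium cup with pencils, diameter 72, cup 85 high, pencils up to 150; centre of the cup, half-way up. It stands at one of three places: to the robot's left front, right of the chest, or beyond the chest.
- glue_mid (a point): bystander: white glue bottle with an orange cap, diameter 40, 105 high; half-way up. Stands at another of the three places.
- carton_mid (a point): bystander: green and yellow crayon carton lying flat, 50 (x) x 90 (y) x 30 (z); its centre. At the third of the places.
Things that resemble listed ones, but are neither listed nor needed, are in the scene too. Of the things shaped like the part that bears pin_knob, the bare steel one is meant.

How it is judged:
By the outcome, as a careful person would: the job done as asked, in the order asked, and still so for the second after the job is handed in, with the robot touching nothing.
It also fails if it takes over 53 s, if anything falls off the work surface, if the arm or the gripper's body presses on something with over 40 N, if the wrist force passes 120 N, or if a joint passes its speed limit or range.

## Working session

There is one attempt and no reset: what is moved stays moved. The work goes in short steps, each a Python script; the robot and the scene stay as the last script left them, time stands still between calls to the robot, and variables do not carry over. Pictures are saved under pics/ and viewed, at most 10 in all, crops included, and the job is handed in when it is done.

```bash
ls; mkdir -p pics
python3 - <<'E'
from rig import ctrl, effector, status, grab_frame, camera_params
import cv2
for n in("side","top"):
    cv2.imwrite(f"pics/{n}0.png",grab_frame(n)[:,:,::-1]); p=camera_params(n); print(n,p)
print(status.get_obs())
E
```

```text
pics
side {'fx': 390.21373165147077, 'fy': 390.21373165147077, 'cx': 315.6293053776893, 'cy': 199.0622097654178, 'R': array([[-9.76989936e-01, -2.13283505e-01, -9.00367968e-04],
       [-1.49936196e-01,  6.89804329e-01, -7.08300166e-01],
       [ 1.51689820e-01, -6.91867136e-01, -7.05910805e-01]]), 't': array([ 509.45251606,   91.78040373, 1411.50175527])}
top {'fx': 469.78537143501154, 'fy': 469.78537143501154, 'cx': 321.7578222029351, 'cy': 194.5993572091813, 'R': array([[-0.00353975, -0.99998088,  0.00507147],
       [-0.98432996,  0.00259014, -0.17631739],
       [ 0.17630088, -0.00561612, -0.9843203 ]]), 't': array([  66.61215727,  487.57891165, 1431.1329371 ])}
{'time': 0.1, 'joint_positions': array([ 1.06143488,  0.43517013,  0.02498917,  1.57397669, -0.0116032 ,
        1.13401048, -0.07508282]), 'joint_velocities': array([-0.00079919, -0.00394714,  0.00104689, -0.00157063,  0.00032084,
        0.00089757,  0.0003511 ]), 'effort': array([ 4.08229200e-03, -6.69128966e+01,  9.88953710e-01, -3.15146434e+01,
       -6.03713770e-02,  3.74653889e-02,  1.00082966e-04]), 'ee_pos': array([ 247.04053456, -573.61636605,  226.02456216]), 'ee_rot': array([-3.14017938e+00,  1.33212292e-04,  4.06694129e-01]), 'ft_force': array([-0.16943998, -0.29375407,  0.92294344]), 'moment': array([ 0.00385156, -0.02088649, -0.01275458]), 'grip_force': 0.0, 'gripper_width': 1.0014605264938383}
```

View pics/top0.png

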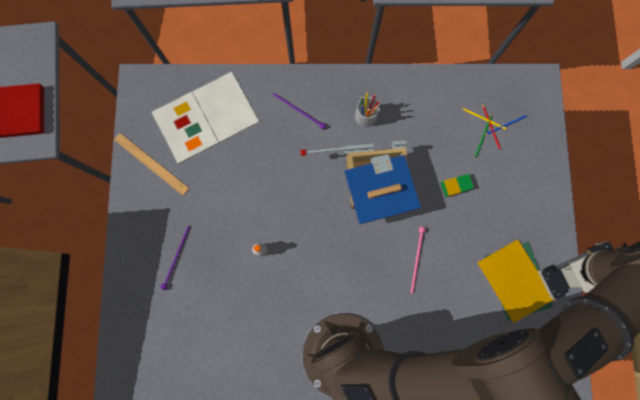

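View pics/side0.png

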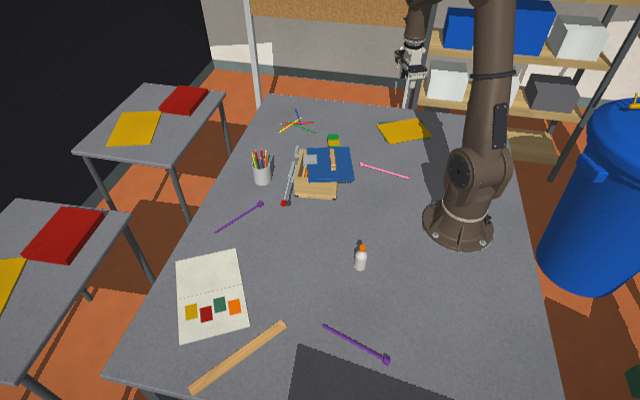

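The thing I need is the bare steel pin with the red knob, top (303,152) and side (284,203). It could be confused with purple rods with knobs at top (324,125) and (165,287), and a pink rod with a knob at top (422,230). I'll check the choice in one close crop.

Run:
```python
import cv2,numpy as np
t=cv2.imread("pics/top0.png")[135:235,295:425]; s=cv2.imread("pics/side0.png")[135:215,270:370]
t=cv2.resize(t,None,fx=6,fy=6,interpolation=cv2.INTER_CUBIC);s=cv2.resize(s,None,fx=7,fy=7,interpolation=cv2.INTER_CUBIC)
cv2.imwrite("pics/tc.png",t);cv2.imwrite("pics/sc.png",s)
```

```text
(no output)
```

View pics/tc.png

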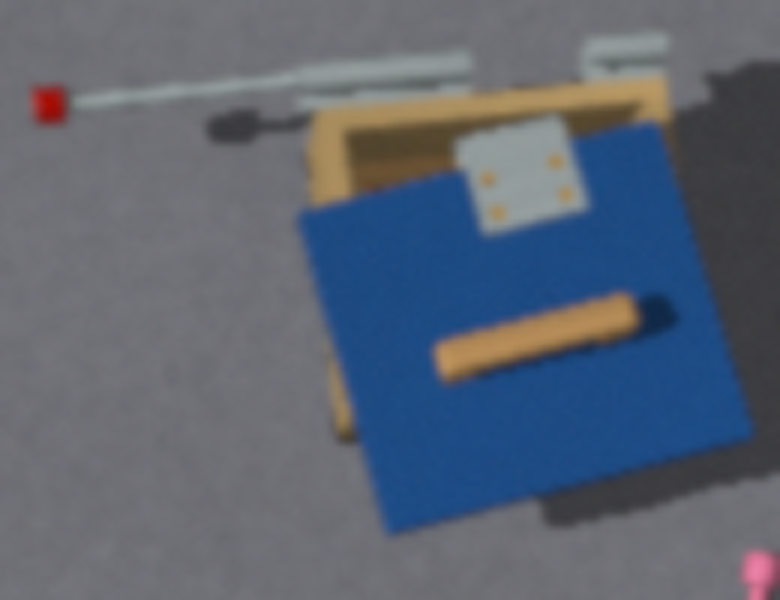

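View pics/sc.png

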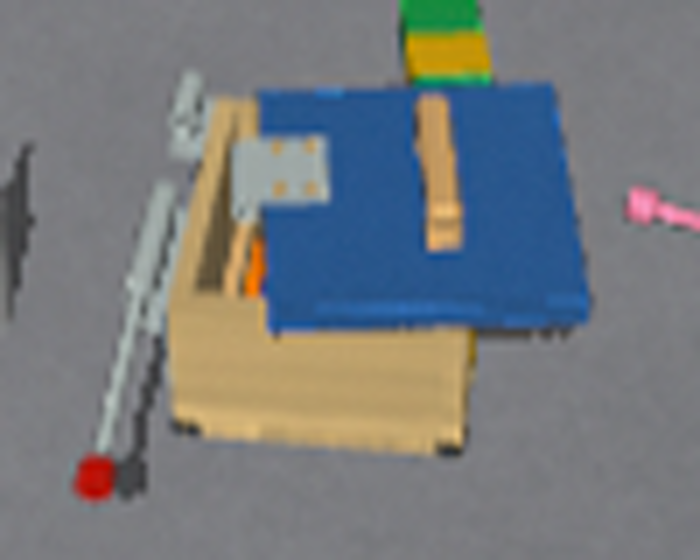

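The pin's knob is at tc.png (50,105) and sc.png (95,478), steel and drooping out of the chest's +y barrel. The lid lies clearly askew, with its handle from tc (440,362) to (635,308). Next I fit the poses.

```bash
cat > h.py <<'E'
import numpy as np
from scipy.optimize import least_squares
from rig import ctrl, effector, status, grab_frame, camera_params
P={n:camera_params(n) for n in("top","side")}
def proj(n,X):
    p=P[n];c=np.atleast_2d(X)@p["R"].T+p["t"];return np.c_[p["fx"]*c[:,0]/c[:,2]+p["cx"],p["fy"]*c[:,1]/c[:,2]+p["cy"]]
def tc(q):return (np.array(q,float)+.5)/6-.5+[295,135]
def sc(q):return (np.array(q,float)+.5)/7-.5+[270,135]
def rz(a):c,s=np.cos(a),np.sin(a);return np.array([[c,-s,0],[s,c,0],[0,0,1]])
def fit(obs,z,x0):
    f=lambda v:np.concatenate([(proj(n,np.array(m)@rz(v[2]).T+[v[0],v[1],z])-q).ravel() for n,m,q in obs])
    r=least_squares(f,x0,loss="soft_l1");return r.x,f(r.x).reshape(-1,2)
def tri(a,b):
    f=lambda X:np.concatenate([(proj("top",X)-a).ravel(),(proj("side",X)-b).ravel()])
    r=least_squares(f,[600,0,100]);return r.x,r.fun
E
python3 - <<'E'
from h import *
np.set_printoptions(precision=2,suppress=True)
ct=("top",[[80,90,95],[80,-90,95],[-80,90,95]],tc([[313,113],[668,80],[340,440]]))
cb=("top",[[94,98,105],[94,10,105],[94,-50,105],[94,-90,105]],tc([[298,77],[471,60],[585,50],[668,42]]))
cs=("side",[[80,90,95],[80,-90,95],[80,90,0]],sc([[172,312],[214,98],[180,427]]))
for o in([ct,cb],[cs],[ct,cb,cs]):print("chest",*fit(o,0,[550,-100,.1]))
lm=[[95.7,95,-22],[95.7,-95,-22],[-74,95,-22],[-74,-95,-22]]
lt=("top",lm,tc([[299,212],[658,121],[389,535],[753,436]]))
ls=("side",lm,sc([[269,320],[258,92],[588,298],[556,86]]))
lh=("top",[[0,50,6],[0,-50,6]],tc([[438,360],[637,306]]))
for o in([lt],[lt,lh],[ls],[lt,ls]):print("lid",*fit(o,133,[550,-100,.1]))
print("knob",*tri(tc([50,105]),sc([95,478])))
print("cup",*tri(np.array([367,122.]),np.array([262,185.])) )
E
```

```text
chest [ 537.35 -109.75    0.09] [[ 0.39 -0.72]
 [-0.72 -0.25]
 [ 1.18 -4.05]
 [ 0.03  0.23]
 [-0.23  0.59]
 [ 0.21  0.58]
 [-0.68  0.8 ]]
chest [ 537.48 -114.72    0.12] [[ 0.08 -0.9 ]
 [ 0.   -0.01]
 [-0.09  0.93]]
chest [ 537.05 -110.88    0.1 ] [[ 0.52 -0.3 ]
 [-0.65 -0.42]
 [ 1.87 -3.67]
 [ 0.11  0.68]
 [-0.18  0.75]
 [ 0.24  0.54]
 [-0.67  0.63]
 [-0.55 -0.59]
 [ 0.46  0.32]
 [-0.7   1.25]]
lid [ 482.93 -118.28    0.26] [[-0.35 -0.1 ]
 [ 0.06 -0.47]
 [-0.2   0.12]
 [ 0.51  0.4 ]]
lid [ 483.19 -118.13    0.26] [[-0.42 -0.15]
 [-0.02 -0.57]
 [-0.22  0.06]
 [ 0.47  0.29]
 [ 0.35 -0.07]
 [-0.15  0.37]]
lid [ 482.87 -117.66    0.26] [[-0.25 -0.58]
 [-0.15 -0.01]
 [ 0.7   1.13]
 [-0.21 -0.36]]
lid [ 482.95 -118.18    0.26] [[-0.41 -0.05]
 [-0.02 -0.51]
 [-0.19  0.15]
 [ 0.5   0.34]
 [-0.32 -0.73]
 [-0.07 -0.14]
 [ 0.62  1.08]
 [-0.13 -0.41]]
knob [609.56 122.64 101.54] [ 0.    0.04 -0.04 -0.01]
cup [760.55 -90.51 -41.09] [-0.14 -1.71  1.97  0.66]
```

```bash
cat >> h.py <<'E'
pi=np.pi
C=np.array([537.2,-110.3]);Y=.094
def W(x,y):return C+rz(Y)[:2,:2]@[x,y]
def st(m=""):
    o=status.get_obs();print(m,"t%.1f"%o["time"],o["ee_pos"].round(1),o["ee_rot"].round(3),"F",o["ft_force"].round(1),"w%.3f g%.1f"%(o["gripper_width"],o["grip_force"]))
E
python3 - <<'E'
from h import *
import cv2
cur=status.get_obs()["joint_positions"]
best=None
for s in(1,-1):
    q=ctrl.ik([483,-118,230],[pi,0,.26+s*pi/2]);print(s,q)
    if q is not None and (best is None or abs(q-cur).max()<best[0]):best=(abs(q-cur).max(),s)
s=best[1];a=.26+s*pi/2
ctrl.move_pose([483,-118,220],[pi,0,a]);st()
ctrl.move_linear([483,-118,117],None,120);st("down")
effector.move_gripper(0.0);st("grip")
b=Y+s*pi/2
p=ctrl and status.get_obs()["ee_pos"]
ctrl.move_linear([p[0],p[1],117.5],[pi,0,b],40);st("rot")
h=W(-10-22,0);ctrl.move_linear([h[0],h[1],117.5],None,50);st("short")
im={n:grab_frame(n)[:,:,::-1] for n in P}
t=cv2.resize(im["top"][130:220,330:430],(500,450),interpolation=3);u=cv2.resize(im["side"][130:215,270:370],(500,425),interpolation=3)
cv2.imwrite("pics/m.png",t);cv2.imwrite("pics/ms.png",u)
open("s.txt","w").write(str(s))
E
```

```text
1 [ 0.58050129  0.27965526 -0.55397081  1.83758523  0.16627012  1.07033382
  0.22374673]
-1 [ 0.10969722  0.22454002  0.02712362  1.87413303 -0.00698973  1.04301008
 -2.74193216]
 t2.0 [ 482.9 -119.6  219.9] [-3.141  0.     1.828] F [-0.4 -0.2  0. ] w0.996 g0.0
down t3.0 [ 483.5 -118.1  117.6] [3.141 0.    1.831] F [-0.3  0.5  0.4] w1.001 g0.0
grip t4.1 [ 483. -118.  117.] [ 3.142 -0.     1.831] F [ 0.3  0.7 -0.7] w0.191 g30.0
rot t4.4 [ 482.6 -118.   117.2] [-3.141  0.     1.668] F [ 0.6 -0.5 -3.1] w0.193 g30.0
short t5.0 [ 505.3 -113.2  117.3] [-3.141 -0.     1.665] F [-0.1  0.1 -3.8] w0.196 g30.0
```

View pics/m.png

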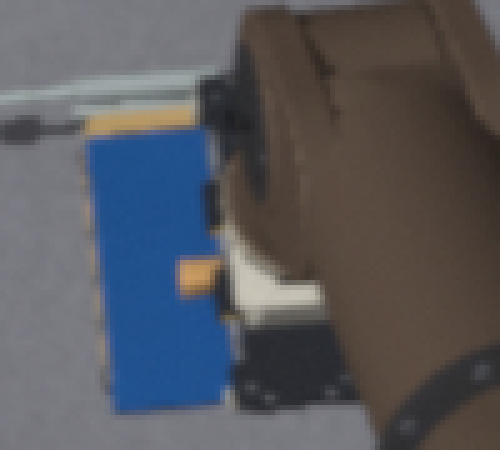

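View pics/ms.png

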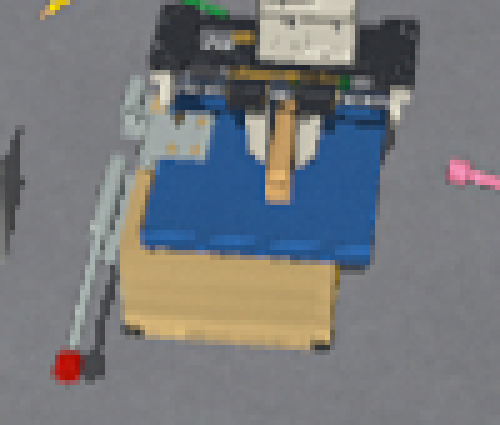

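m.png shows the lid squared up and about 22 mm short. Its +y edge runs from (88,138) to (113,412), and the chest's back-left corner is at (86,116). I compare these with the prediction, then push home guarded by force.

Run:
```python
from h import *
np.set_printoptions(precision=2,suppress=True)
m=lambda q:(np.array(q,float)+.5)/5-.5+[330,130]
p=status.get_obs()["ee_pos"]
pr=lambda x,y,z:proj("top",np.r_[W(x,y),z])[0]
# lid home-short frame: handle at chest -32
for X,q in(((-32+95.7,95,111),(88,138)),((-32-74,95,111),(113,412)),((-32,50,139),(178,276)),((80,90,95),(86,116))):
    print(X,m(q)-pr(*X))
ms=lambda q:(np.array(q,float)+.5)/5-.5+[270,130]
pr=lambda x,y,z:proj("side",np.r_[W(x,y),z])[0]
for X,q in(((-32+95.7,95,111),(143,236)),((-32-74,95,111),(373,256)),((80,90,95),(122,236))):
    print(X,ms(q)-pr(*X))
```

```text
(63.7, 95, 111) [0.8 0.3]
(-106, 95, 111) [-0.29 -0.03]
(-32, 50, 139) [-0.4   0.36]
(80, 90, 95) [-0.36 -0.16]
(63.7, 95, 111) [0.76 0.2 ]
(-106, 95, 111) [0.5  0.47]
(80, 90, 95) [ 0.56 -1.8 ]
```

Run:
```python
from h import *
d=np.r_[np.cos(Y),np.sin(Y)];n=np.r_[-d[1],d[0]]
x=-32.
while x<-4:
    x+=4 if x<-18 else 1
    h=W(x,0);ctrl.move_linear([h[0],h[1],117.5],None,30)
    o=status.get_obs();f=o["ft_force"][:2];e=o["ee_pos"][:2]-C
    print("%.0f act %.1f,%.1f Fx%.1f Fy%.1f"%(x,e@d,e@n,f@d,f@n))
    if f@d<-18:break
st()
```

```text
-28 act -27.8,0.0 Fx-0.6 Fy0.1
-24 act -23.7,0.1 Fx-1.1 Fy-0.2
-20 act -19.7,0.1 Fx-0.8 Fy-0.1
-16 act -15.7,0.0 Fx-0.5 Fy-0.4
-15 act -15.0,0.0 Fx-0.8 Fy-0.1
-14 act -13.9,0.0 Fx0.3 Fy0.4
-13 act -12.9,-0.0 Fx-0.2 Fy0.5
-12 act -11.9,0.0 Fx-0.2 Fy0.7
-11 act -10.9,0.0 Fx0.2 Fy0.0
-10 act -9.9,-0.0 Fx-0.5 Fy-0.1
-9 act -9.1,-0.0 Fx-0.4 Fy-0.3
-8 act -9.0,-0.1 Fx-4.3 Fy-0.9
-7 act -9.0,-0.1 Fx-9.2 Fy0.7
-6 act -9.0,-0.1 Fx-13.1 Fy0.4
-5 act -9.0,-0.1 Fx-16.7 Fy0.9
-4 act -9.0,-0.2 Fx-21.1 Fy1.5
 t9.3 [ 528.2 -111.3  116.9] [-3.132  0.     1.664] F [-21.1  -0.5  12.3] w0.189 g30.0
```

```bash
cat >> h.py <<'E'
T=.5;B=Y+pi/2;O=[pi,T,B]
tz=np.r_[rz(Y)[:2,:2]@[0,-np.sin(T)],-np.cos(T)]
def tcp(x,y,z,back=0):return np.r_[W(x,y),z]+tz*(19-back)
E
python3 - <<'E'
from h import *
import cv2
h=W(-9,0);ctrl.move_linear([h[0],h[1],117],None,30);st("relax")
effector.move_gripper(.6);st("open")
ctrl.move_linear([h[0],h[1],200],None,150)
K=(94,225,101.5)
ctrl.move_pose(tcp(*K,back=110),O);st("pre")
im={n:grab_frame(n)[:,:,::-1] for n in P}
t=cv2.resize(im["top"][130:220,295:425],(650,450),interpolation=3)
u=cv2.resize(im["side"][130:215,250:370],(600,425),interpolation=3)
cv2.imwrite("pics/n.png",t);cv2.imwrite("pics/ns.png",u)
E
```

```text
relax t9.6 [ 528.2 -111.3  117.1] [-3.142  0.     1.665] F [-3.2  0.4  0. ] w0.190 g30.0
open t10.4 [ 528.2 -111.1  117. ] [ 3.142 -0.     1.665] F [-0.2  0.1 -0.7] w0.597 g0.0
pre t12.2 [605.9 163.4 181.1] [-3.141  0.502  1.663] F [ 0.8 -0.2 -0.3] w0.599 g0.0
```

View pics/n.png

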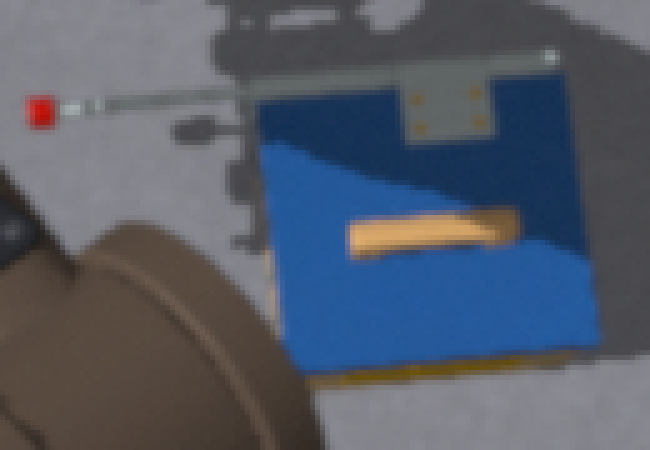

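View pics/ns.png

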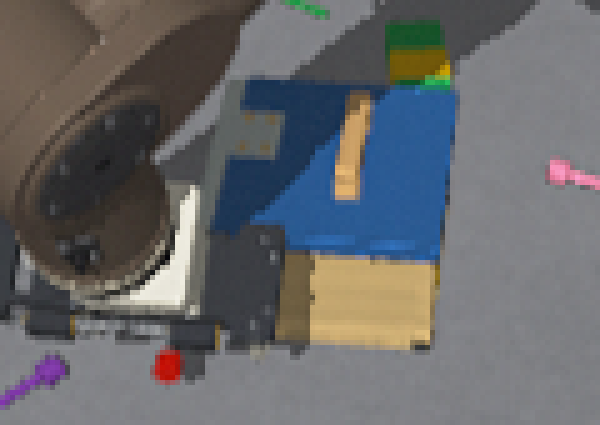

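Both views show the lid home, with its barrel collinear between the chest's barrels and the hinge line unbroken from n.png (250,90) to (550,58). The knob is unmoved at n (41,113). Now I grip the pin and insert it.

```bash
cat > ins.py <<'E'
from h import *
d=np.r_[rz(Y)[:2,:2]@[1,0],0];n=np.r_[rz(Y)[:2,:2]@[0,1],0]
def F():
    f=np.mean([(status.get_obs()["ft_force"]) for _ in range(1)],0);return f@d,f@n,f[2]
def insert(x,y,z,yend,step=4,lim=15):
    f0=np.array([0,0,0.])
    while y>yend:
        y-=step;ctrl.move_linear(tcp(x,y,z),None,40)
        f=np.array(F());a=(status.get_obs()["ee_pos"]-tcp(x,y,z))
        print("y%.0f x%.2f z%.2f F %s act %s"%(y,x,z,f.round(1),np.r_[a@d,a@n,a[2]].round(1)))
        x+=np.clip(.08*f[0],-.4,.4);z+=np.clip(.08*f[2],-.4,.4)
        if f[1]>lim:print("JAM");break
    return x,y,z
E
python3 - <<'E'
from ins import *
K=(94,225,101.5)
ctrl.move_linear(tcp(*K),None,120);st("at")
effector.move_gripper(0.);st("grip")
ctrl.move_linear(tcp(94,225,105),None,40);st("lift")
r=insert(94,225,105,190);print(r)
E
```

```text
at t13.4 [610.8 114.3  85.5] [3.14  0.499 1.665] F [-1.   0.7  0.4] w0.601 g0.0
grip t14.0 [610.6 113.5  84.8] [3.142 0.5   1.665] F [1.  0.3 0.2] w0.207 g30.0
lift t14.3 [610.6 113.6  88.5] [3.141 0.5   1.665] F [-0.7 -0.3 -0.7] w0.206 g30.0
y221 x94.00 z105.00 F [-0.1 -0.  -1.4] act [-0.1 -0.7 -0. ]
y217 x93.99 z104.88 F [-0.4 -0.2 -1.2] act [-0.  -0.5 -0. ]
y213 x93.96 z104.79 F [-1.  -0.5 -1. ] act [-0.  -0.5  0. ]
y209 x93.88 z104.71 F [ 0.2  0.1 -1.1] act [-0.  -0.5  0. ]
y205 x93.90 z104.62 F [ 0.6 -0.3 -0.5] act [ 0.  -0.5  0. ]
y201 x93.94 z104.59 F [ 0.1  0.3 -1.5] act [-0.  -0.5  0. ]
y197 x93.96 z104.47 F [-0.3  0.5 -1. ] act [-0.  -0.5  0. ]
y193 x93.93 z104.38 F [-0.2 -0.8 -0.6] act [-0.  -0.5  0.1]
y189 x93.91 z104.33 F [ 0.4  0.1 -0.8] act [ 0.  -0.5  0.1]
(np.float64(93.94866256749708), 189, np.float64(104.2706962175493))
```

```bash
sed -i 's/f=np.array(F());/f=np.array(F())+[0,0,.9];/' ins.py
python3 - <<'E'
from ins import *
print(insert(94,189,105,128,step=4))
st()
E
```

```text
y185 x94.00 z105.00 F [-1.4  0.3 -0.3] act [ 0.  -0.4  0.1]
y181 x93.89 z104.97 F [-0.4 -0.   0.3] act [-0.1 -0.5  0. ]
y177 x93.86 z105.00 F [ 0.4  0.4 -0.4] act [ 0.  -0.5  0. ]
y173 x93.89 z104.97 F [-0.1 -0.4 -0.2] act [-0.  -0.5  0. ]
y169 x93.88 z104.95 F [ 0.7 -0.1 -0.3] act [ 0.  -0.5  0. ]
y165 x93.93 z104.93 F [-0.3 -0.3  0.4] act [-0.  -0.5  0.1]
y161 x93.91 z104.95 F [ 0.  -0.1  1.4] act [ 0.  -0.5  0.1]
y157 x93.91 z105.07 F [ 0.2 -0.3  1. ] act [ 0.  -0.6  0.1]
y153 x93.92 z105.15 F [ 0.5 -0.4  0.8] act [-0.  -0.6  0.1]
y149 x93.97 z105.22 F [-0.  -1.7  0.1] act [ 0.  -0.6  0.1]
y145 x93.96 z105.23 F [ 0.1 -0.4  1.4] act [ 0.1 -0.6  0.1]
y141 x93.98 z105.34 F [ 0.5 -1.   1.7] act [ 0.  -0.6  0.1]
y137 x94.01 z105.47 F [-0.  -1.8  0.8] act [-0.  -0.7  0. ]
y133 x94.01 z105.53 F [-0.1 -1.1  0.5] act [-0.  -0.6  0. ]
y129 x94.00 z105.57 F [0.8 0.2 1.2] act [-0.  -0.6  0.1]
y125 x94.07 z105.66 F [ 1.  -1.7  1.8] act [-0.1 -0.7  0. ]
(np.float64(94.14385630553063), 125, np.float64(105.80500642552143))
 t20.5 [620.   13.2  89. ] [-3.142  0.501  1.664] F [ 1.1 -1.6  0.9] w0.206 g30.0
```

Run:
```python
from ins import *
ctrl.move_linear(tcp(94,125,105.3),None,20)
effector.move_gripper(.5);st("rel")
ctrl.move_linear(tcp(94,125,105.3,back=60),None,120)
ctrl.move_linear(np.r_[W(94,172),150],None,150)
effector.move_gripper(0.)
ctrl.move_linear(np.r_[W(94,155),100.4],None,120);st("behind")
y=150
while y>112:
    y-=3 if y>128 else 1
    ctrl.move_linear(np.r_[W(94,y),100.4],None,40)
    f=F();e=(status.get_obs()["ee_pos"]-np.r_[C,0])@n
    print("%.0f act %.1f"%(y,e),np.round(f,1))
    if f[1]>14:break
st()
```

```text
rel t21.4 [619.9  14.   88.6] [-3.142  0.5    1.665] F [-0.2  0.5  0.2] w0.503 g0.0
behind t23.9 [616.3  53.1 100.5] [-3.141  0.5    1.665] F [-0.4  0.2 -0.4] w0.004 g0.0
147 act 146.6 [-0.4 -0.5  0. ]
144 act 143.8 [-0.3 -0.1 -0.4]
141 act 140.7 [0.3 0.  0. ]
138 act 137.8 [0.1 0.3 0.1]
135 act 134.7 [ 0.4 -0.8  0.1]
132 act 131.6 [0.3 0.2 0.3]
129 act 128.6 [ 1.   0.9 -0.9]
126 act 125.6 [ 0.3 -0.1 -0.4]
125 act 125.0 [0.1 0.  0.9]
124 act 124.0 [-0.8  0.4  0. ]
123 act 122.9 [-0.6  0.6  0.1]
122 act 121.9 [ 0.2  0.7 -0.4]
121 act 120.9 [-0.1  1.1  0.4]
120 act 120.4 [-0.   1.6 -0.6]
119 act 120.0 [-0.2  5.6  0.5]
118 act 119.8 [-1.4  7.8  0.8]
117 act 119.7 [-2.3  9.5  1.7]
116 act 119.5 [-1.8 12.4  2.2]
115 act 119.4 [-2.3 14.   2.1]
114 act 119.3 [-4.1 16.   3.6]
 t29.0 [619.9  17.4 100.2] [3.141 0.494 1.669] F [-5.6 15.6  3.6] w0.005 g8.0
```

Firm contact at the expected place. Next I back off and check.

Run:
```python
from ins import *
import cv2
ctrl.move_linear(np.r_[W(94,150),100.4],None,80)
ctrl.move_linear(np.r_[W(94,190),220],None,200)
ctrl.move_pose(np.r_[W(0,330),250],[pi,0,B]);st()
im={k:grab_frame(k)[:,:,::-1] for k in P}
t=cv2.resize(im["top"][100:220,315:425],(550,600),interpolation=3)
u=cv2.resize(im["side"][135:215,240:370],(650,400),interpolation=3)
cv2.imwrite("pics/f.png",t);cv2.imwrite("pics/fs.png",u)
for k,o in(("top",(315,100)),("side",(240,135))):print(k,[((proj(k,np.r_[W(94,y),105])[0]-o+.5)*5-.5).round(0) for y in(106,98,-96)])
```

```text
t31.1 [506.8 216.2 248.9] [-3.140e+00  3.000e-03  1.663e+00] F [-0.8 -0.2 -0.2] w0.005 g0.0
top [array([135., 243.]), array([148., 242.]), array([463., 212.])]
side [array([246., 223.]), array([248., 216.]), array([289.,  56.])]
```

View pics/f.png

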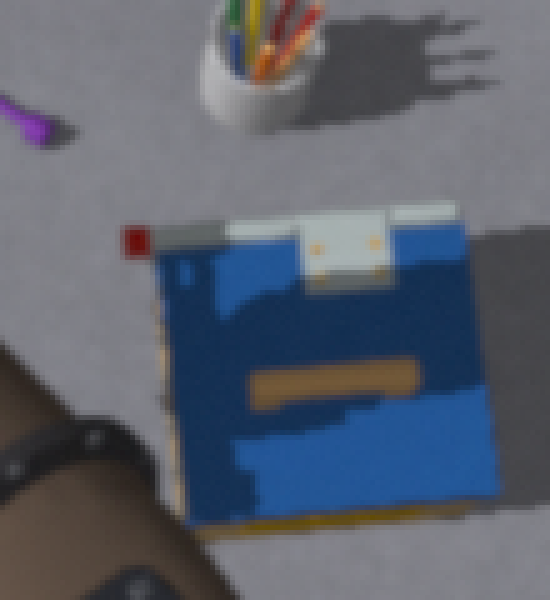

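View pics/fs.png

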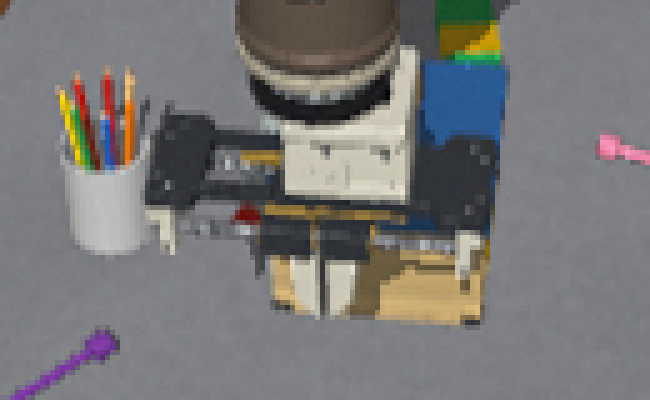

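f.png shows the knob at (137,242), against a predicted home of (135,243), flush on the barrel mouth. The lid is shut with its barrel in line, and the cup and carton are undisturbed. The side view fs.png is mostly hidden by the gripper. I'm handing in.

```bash
python3 -c "
from rig import ctrl
print(ctrl.close_job())"
```

```text
the job is handed in; nothing more can be done
None
```

I slid the lid home and pushed the pin through all three barrels until it stopped firmly, with its knob against the chest within about 1 mm by the top view; the lid is shut, the cup and carton are undisturbed (the glue bottle was out of my final crops), and I handed the job in at about 31 s.

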